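# Stand the photo block on its mat and hold the telescoping lamp up over it

## Robot

A 6-joint arm with a two-finger parallel gripper is mounted at the origin on the work surface. World frame = base frame: x ahead of the robot, y to its left, z up, the work surface at z = 0. Lengths are in mm, angles in rad, forces in N, time in s.
With the tool pointing down it reaches from about 400 to 925 mm from the base axis. Payload 12.5 kg.
Tool frame: the origin (TCP) lies on the mounting face of the last link; the fingertips stand 190 mm ahead of it and the grasp point (between the pads) lies 171 mm ahead of it; z points along the fingers, y is the line along which they close (so a half turn about z gives the same grasp; the last joint's range is limited). The gripper opens to 95 mm and grips with 3 to 60 N. Pads are 20 mm wide; open, the fingers measure 119 mm over their backs; the gripper's body (75 mm by 180 mm) begins 59 mm behind the grasp point.
Start: joints at [-1.249, 0.491, 1.559, -0, 1.092, -0.106], TCP at [259.312, -568.667, 404.761] pointing down, gripper open.
Joint ranges: [-3.1, 3.1], [-0.84, 2.19], [0.05, 2.79], [-1.13, 4.28], [0.06, 2.93], [-2.69, 2.69]. Speed limits (rad/s): [2.22, 2.22, 2.79, 3.14, 3.14, 3.14].

## Interface

Orientations are given as [roll, pitch, yaw] about the fixed x, y, z axes, in that order (R = Rz(yaw) Ry(pitch) Rx(roll)).
In Python, from cell import * gives the robot as it stands.
- The arm moves only by the tool arm_command, never from a script. Its argument "rows" is a list that holds one entry, the list of rows, each a list of 7 numbers: the shift along the tool's x, y, z normalised to -1 to 1, where 1 is 0.15 m, then the turn, a rotation vector about the tool's x, y, z normalised to -1 to 1, where 1 is 360 degrees, then the opening, from -1 (shut) to 1 (fully open). A call has 1 to 10 rows; each row is the pose to reach, as a shift and turn from the pose commanded when the call began, along the tool's axes at that moment, turning the shorter way round; what a row does not reach only later rows make up. A row lasts 1/12 s, in which the tool goes at most 41.7 mm and 7.16 degrees, less where a joint would pass 70% of its speed; a pose out of reach is approached as far as the arm can. A call with a number of a shift or a turn outside -1 to 1 is refused whole. A call with a gripper value outside its range is refused whole. The fingers move at their own pace and stop on an object; the grip force is fixed at half the most. Time passes only in rows, so rows that repeat a pose let the fingers close. It gives the time, the measured TCP pose, the force, the opening and the grip force at its end, in the units of the state.
- state(): the state, without advancing time (a new reading comes with each control period).
- read_camera(name): name is "scene" or "top"; returns (picture, depth): 420x560x3 uint8, red, green, blue; 420x560 float32, mm along the optical axis (not along the pixel's ray), 0 where there is no reading.
- get_calibration(name): a dict with "camera_matrix" (3x3 intrinsics, pixels), "position" and "orientation" of the camera in the world. Camera axes: x right, y up, looking along -z (the intrinsics and any distortion apply to the point x, -y, -z); pixel columns grow to the right and rows downward; lengths in mm; the calibration is good to about 2 mm. A picture is of the moment at which its call begins. get_calibration takes no time and is no camera call.
- job_done(): hands the job in; it is judged then, once.
The state is a dict: "t": time; "joints": joint angles; "qvel": joint speeds; "tau": joint torques, N m; "eef_pos": TCP position; "tcp_rot": TCP orientation; "ft_force": force on the tool from outside, world axes, zero at the start; "moment": the same for the moment, N m; "opening": opening from 0.0 (shut) to 1.0 (fully open); "grip_force": force on a finger pad.
Only numpy, scipy, OpenCV 4.12 (cv2) and the standard library are available. Lean on these libraries where they do the work, as an engineer would, in place of code of your own. Each camera call takes 0.05 s, during which the arm holds its last target. There are 200 camera calls.

## Task

Stand the photo block, which lies flat on the desk, upright on one of its short thin edges in the middle of the small rubber mat, with a broad side squarely facing the lamp, and let go of it. Then squeeze in the button on the lamp's grip, pull the lamp straight up past its first stop to the second stop, as far as it goes, and finish while holding it up there by its grip, because it slides down again when let go. The block must still be standing on the mat at the end; leave the other things on the desk where they are.

Things in the scene. Friction and masses are not known exactly. Their poses are not given: they have to be found in the camera images.
- block: The photo block: loose solid wood, 110 x 62 x 28 mm, about 0.14 kg, a pale print on each broad face (either may face the lamp, either short edge may be down). Starts lying flat, left of the mat. Origin at the centre of the broad face that is down at the start; x along the 110 mm length, y along the 62 mm width, z along the 28 mm thickness (up at the start).
- block_center (a point): The middle of the photo block's volume, 14 mm along the block's z from its origin.
- mat: A thin square dark rubber mat fixed to the desk, 120 x 120 mm, 3 mm thick, in front of the lamp. Origin at the centre of its underside, on the desk; its edges are parallel to its x and y.
- stand: The lamp's fixed foot and outer tube: a dark steel disc, 110 mm diameter, 17 mm high, with an upright tube (26 mm diameter, 31 mm at its collar) up to 130 mm. Origin at the centre of the foot's underside, on the desk. z up; y points from the lamp towards the mat (the way the lamp shines); x is level, across that.
- mast_grip (a point): Middle of the lamp's grip, a black block on top of the sliding mast: 34 mm along the stand's x, 28 mm along its y, 52 mm high; its middle is 168 mm above the desk when down. On the tube's axis; rises without turning. The face to -x is plain, the button is on the +x face. A bell shade on an arm reaches out 110 mm towards the stand's y, all below 160 mm when down.
- button (a point): Middle of the outer face of the squeeze button, a steel disc of 18 mm diameter standing 5.5 mm proud of the middle of the grip's +x face (stand's x), at the grip's middle height. Grip plus button measure 39.5 mm with it out, 34.5 mm with it in: close the two fingers on the grip along the stand's x to squeeze it in.
- mast (a joint): How far the lamp is pulled up, m: 0 down (at the start), first stop about 0.046, second stop (end of travel) 0.095. Button out: a catch holds it at 0 and at the first stop. Button in: it moves freely past the first stop, and sinks under its weight (0.3 kg) when let go. With the button let out it sinks on to the catch below: 0.058 or 0.013.
- release (a joint): How far the squeeze button is pressed in, in m: 0 out, 0.005 fully in; the catch is free from about 0.003. It springs out by itself: about 2.4 N starts it, 6.4 N holds it fully in.
- pencil_cup: Bystander: a round concrete cup with pencils, 72 mm diameter, 95 mm high (pencils to 165 mm), loose. Origin at the centre of its underside.
- mug: Bystander: a white mug, 80 mm diameter, 90 mm high, loose. Origin at the centre of its underside.
- stapler: Bystander: a black stapler 130 x 34 mm, about 60 mm high, loose, length along its x. Origin at the centre of its underside.
- phone: Bystander: a phone lying flat, 148 x 72 x 8 mm, loose, length along its x. Origin at the centre of its underside.
- notebook: Bystander: a closed grey notebook lying flat, 140 x 200 x 18 mm, loose, length along its y. Origin at the centre of its underside.
- tape: Bystander: a roll of clear tape lying flat, 60 mm diameter, 20 mm high, loose. Origin at the centre of its underside.
There are look-alikes about, which are no part of the job. What is shaped like the block but yellow is not meant.

How it is judged:
By the outcome, as a careful person would: the job done as asked, in the order asked, and still so for the second after the job is handed in, while the arm keeps its last pose, push and grip.
It also fails if it takes over 56 s, if anything falls off the work surface, if the arm or the gripper's body presses on something with over 40 N, if the wrist force passes 120 N, or if a joint passes its speed limit or range.

## Working session

There is one attempt and no reset: what is moved stays moved. The work goes in short steps, Python scripts to look and compute and a tool call to move; the robot and the scene stay as the last step left them, time stands still between calls to the robot, and variables do not carry over. Pictures are saved under pics/ and viewed, at most 10 in all, crops included, and the job is handed in when it is done.

Besides the shell and the picture viewer there is one more tool, called after ">>>" as a command line: name --argument value ..., lists and objects as JSON in quotes. arm_command: Moves the arm, as the interface text tells. Its arguments: {"type":"object","properties":{"rows":{"type":"array","items":{"type":"array","items":{"type":"array","items":{"type":"number","minimum":-1,"maximum":1}}}}},"required":["rows"]}

```bash
mkdir -p pics; ls; cat > h.py <<'E'
from cell import *
import numpy as np, cv2
from scipy.spatial.transform import Rotation as R
def cam(n):
    c=get_calibration(n); return c
def Rc(c):
    o=np.array(c["orientation"],float)
    return o if o.shape==(3,3) else R.from_euler('xyz',o).as_matrix()
def rays(c,uv):
    uv=np.atleast_2d(np.array(uv,float)); K=np.array(c["camera_matrix"])
    d=np.c_[(uv[:,0]-K[0,2])/K[0,0],-(uv[:,1]-K[1,2])/K[1,1],-np.ones(len(uv))]
    return d@Rc(c).T
def onplane(c,uv,z):
    d=rays(c,uv);p=np.array(c["position"],float); return p+d*((z-p[2])/d[:,2])[:,None]
def cloud(c,depth):
    v,u=np.mgrid[:420,:560]; uv=np.c_[u.ravel(),v.ravel()]
    return (np.array(c["position"])+rays(c,uv)*depth.ravel()[:,None]).reshape(420,560,3)
E
python3 - <<'E'
from h import *
for n in("scene","top"):
    p,d=read_camera(n);cv2.imwrite(f"pics/{n}0.png",p[:,:,::-1]);np.savez(f"{n}0.npz",p=p,d=d);print(get_calibration(n))
print(state())
E
```

```text
pics
{'camera_matrix': array([[479.83024291,   0.        , 277.00415185],
       [  0.        , 479.83024291, 215.13301685],
       [  0.        ,   0.        ,   1.        ]]), 'position': array([1450.79662863,  534.71077913,  978.28295465]), 'orientation': array([0.86132734, 0.01953537, 2.10017404])}
{'camera_matrix': array([[404.40474412,   0.        , 273.52476255],
       [  0.        , 404.40474412, 213.07822449],
       [  0.        ,   0.        ,   1.        ]]), 'position': array([ 468.20962599,  -11.7026663 , 1066.65353404]), 'orientation': array([ 0.13805745, -0.00546339, -1.55610826])}
{'t': 0.1, 'joints': array([-1.24859040e+00,  4.91470819e-01,  1.55937790e+00, -2.82619320e-05,
        1.09168322e+00, -1.05618138e-01]), 'qvel': array([ 1.76678934e-03, -1.64730093e-03, -2.42446297e-03,  9.09020174e-04,
       -2.22202693e-03,  2.81521977e-05]), 'tau': array([ 3.49743183e-03, -6.13622761e+01, -2.58603913e+01,  6.93872944e-02,
        4.70191904e-02, -4.74439969e-05]), 'eef_pos': array([ 259.30700929, -568.63847562,  404.24143075]), 'tcp_rot': array([-3.14065595e+00, -7.40940909e-05,  4.27837075e-01]), 'ft_force': array([-0.0695282 ,  0.03935299, -0.25837446]), 'moment': array([-0.00748966, -0.02635871, -0.0183227 ]), 'grip_force': 0.0, 'opening': 1.001060435579002}
```

View pics/scene0.png

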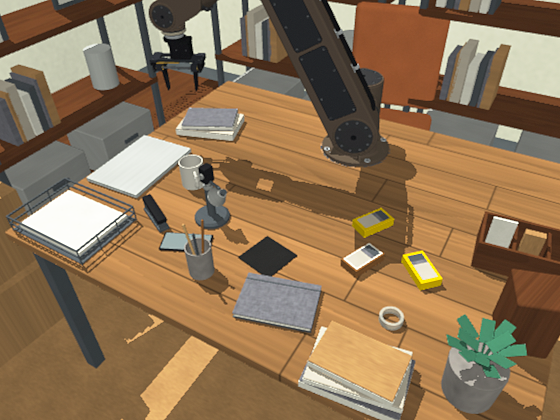

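View pics/top0.png

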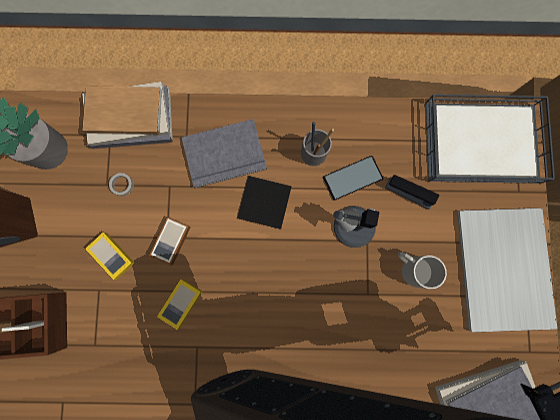

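The scene view shows the block at (362,257), mat at (267,256) and lamp at (212,200). The top view shows the block at (169,240), mat at (264,202), and lamp at (356,225) with its black grip at (370,217) and the shade pointing left towards the mat.

```bash
python3 - <<'E'
from h import *
def mr(c,mask,z,P=None):
    cs,_=cv2.findContours(mask.astype(np.uint8),cv2.RETR_EXTERNAL,cv2.CHAIN_APPROX_NONE)
    k=max(cs,key=cv2.contourArea)[:,0,:]
    w=onplane(c,k,z)[:,:2].astype(np.float32); r=cv2.minAreaRect(w); return np.round(r[0],1),np.round(r[1],1),round(r[2],1)
for n,bw,mw,gw in(("top",(130,210,205,275),(230,300,170,235),(325,390,195,255)),("scene",(335,390,235,280),(235,300,232,280),(190,235,155,230))):
    z=np.load(n+"0.npz");p,d=z["p"],z["d"];c=get_calibration(n);W=cloud(c,d)
    def win(w):
        m=np.zeros((420,560),bool);m[w[2]:w[3],w[0]:w[1]]=1;return m
    hgt=W[...,2]
    mb=win(bw)&(hgt>16)&(hgt<45); P=W[mb]
    print(n,"desk z",np.median(hgt[win((220,250,240,260))]),"block z",np.median(P[:,2]),np.percentile(P[:,2],95))
    print(" block",mr(c,win(bw)&(hgt>20)&(hgt<40),28))
    mm=win(mw)&(p.max(2)<60); print(" mat",mr(c,mm,3), "z",np.median(hgt[mm]))
    cs,_=cv2.findContours(mm.astype(np.uint8),0,1);k=max(cs,key=cv2.contourArea)
    print(np.round(onplane(c,cv2.boxPoints(cv2.minAreaRect(k)),3)[:,:2]))
    g=win(gw)&(hgt>183)&(hgt<205)
    G=W[g];print(" grip top n",len(G),np.median(G[:,2]),G.mean(0),cv2.minAreaRect(G[:,:2].astype(np.float32)))
    for a,b in((5,24),(60,130),(100,160)):
        q=W[win(gw)&(hgt>a)&(hgt<b)];print("  ",a,b,len(q),q.min(0).round(),q.max(0).round(),cv2.minAreaRect(q[:,:2].astype(np.float32)))
E
python3 - <<'E'
import cv2,numpy as np
a=cv2.imread('pics/top0.png')[185:255,320:400];b=cv2.imread('pics/scene0.png')[155:235,180:240]
cv2.imwrite('pics/c0.png',np.hstack([cv2.resize(a,(400,350),interpolation=2),cv2.resize(b,(262,350),interpolation=2)]))
E
```

```text
top desk z 0.33109809963036696 block z 28.766741752220128 31.96468653641142
 block (array([536.9, 252.4]), array([ 63.6, 109.7]), 67.6)
 mat (array([646.3,  11.6]), array([121.4, 117.9]), 76.8) z 3.6759102556900416
[[602.  83.]
 [718.  58.]
 [689. -61.]
 [575. -34.]]
 grip top n 212 194.22783859567977 [ 582.13372817 -227.22178807  193.83101552] ((582.6430053710938, -228.4241943359375), (28.842727661132812, 34.152061462402344), 81.19335174560547)
   5 24 751 [ 512. -321.    5.] [ 668. -151.   23.] ((590.100341796875, -236.5401153564453), (169.75253295898438, 156.7242431640625), 89.81737518310547)
   60 130 302 [ 561. -232.   61.] [ 618. -160.  130.] ((584.6964721679688, -193.2782440185547), (59.991512298583984, 57.364864349365234), 26.21888542175293)
   100 160 495 [ 561. -236.  100.] [ 618. -154.  159.] ((582.346923828125, -192.96896362304688), (72.72278594970703, 59.93046188354492), 27.943571090698242)
scene desk z -0.08643518632703717 block z 27.67524257143009 30.953430490085882
 block (array([544.4, 256.1]), array([ 67.9, 117.3]), 67.3)
 mat (array([647.2,  10.8]), array([120.1, 117. ]), 76.9) z 2.513491620808054
[[691. -59.]
 [561. -73.]
 [604.  81.]
 [724.  85.]]
 grip top n 100 192.18080082144974 [ 588.19337055 -224.69467383  191.34227095] ((584.6298217773438, -228.01699829101562), (32.96339797973633, 36.164981842041016), 80.31956481933594)
   5 24 618 [ 307. -436.    5.] [ 641. -164.   24.] ((477.96337890625, -308.9332580566406), (387.05291748046875, 141.10855102539062), 39.823421478271484)
   60 130 518 [ 427. -418.   60.] [ 621. -154.  130.] ((527.1236572265625, -291.54852294921875), (311.07012939453125, 54.51964569091797), 53.57265090942383)
   100 160 412 [ 570. -241.  100.] [ 762. -111.  160.] ((656.3577880859375, -151.32205200195312), (213.0554962158203, 71.6522216796875), 38.05092239379883)
```

View pics/c0.png

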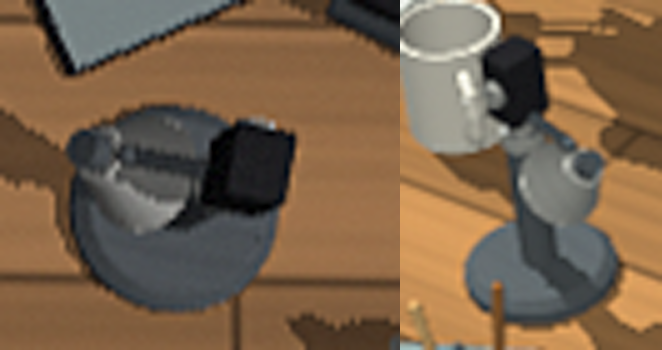

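The crop shows the black grip with its steel button on the far (+x world) side and the shade reaching left towards the mat, so the stand's y points at about 77°. The plan is to grip the block across its 62 mm width with the tool tilted about 45°, turn it upright and place it with the opposite tilt. Next I check which wrist solutions stay within range.

```bash
cat > k.py <<'E'
from h import *
# R = Rz(j1)Ry(j2+j3)Rz(j4)Ry(j5)Rz(j6)Rz(pi/2)
def wrist(Rt,j1,fp):
    M=(R.from_euler('z',j1)*R.from_euler('y',fp)).inv()*R.from_matrix(Rt)*R.from_euler('z',-np.pi/2)
    a=M.as_euler('ZYZ')
    if a[1]<0: a=np.array([a[0]+np.pi,-a[1],a[2]+np.pi])
    w=lambda x,l:(x-l)%(2*np.pi)+l
    return np.array([w(a[0],-1.6),a[1],w(a[2],-np.pi)])
def frame(yaw,t,s):
    # approach tilted by t from down towards direction yaw; y = s*(level, yaw+90)
    u=np.array([np.cos(yaw),np.sin(yaw),0]);z=np.cos(t)*np.array([0,0,-1])+np.sin(t)*u
    y=s*np.array([-np.sin(yaw),np.cos(yaw),0]);return np.c_[np.cross(y,z),y,z]
E
python3 - <<'E'
from k import *
r=np.radians
for fp in(1.8,2.2):
  print(state()["joints"]) if fp==1.8 else 0
  for uy in(-22.4,157.6):
    for py in(76.5,-103.5):
      for s in(1,-1):
        for th in(45,):
          A=frame(r(uy),r(th),s);B=frame(r(py),-r(90-th),s)
          def tj(F,g):
            t=g-171*F[:,2];return t,np.arctan2(t[1],t[0])
          ta,ja=tj(A,np.array([537,252,24.]));tb,jb=tj(B,np.array([646,12,65.]))
          print(fp,uy,py,s,ta.round(),wrist(A,ja,fp).round(2),tb.round(),wrist(B,jb,fp).round(2))
for s in (1,-1):
    L=frame(r(-13.5),0,s);print(wrist(L,np.arctan2(-228,584),2.0))
E
```

```text
[-1.24859040e+00  4.91470819e-01  1.55937790e+00 -2.82619320e-05
  1.09168322e+00 -1.05618138e-01]
1.8 -22.4 76.5 1 [425. 298. 145.] [-0.78  1.01 -0.25] [674. 130. 186.] [-0.71  1.69 -2.68]
1.8 -22.4 76.5 -1 [425. 298. 145.] [-0.78  1.01  2.89] [674. 130. 186.] [-0.71  1.69  0.46]
1.8 -22.4 -103.5 1 [425. 298. 145.] [-0.78  1.01 -0.25] [ 618. -106.  186.] [ 0.81  1.36 -0.12]
1.8 -22.4 -103.5 -1 [425. 298. 145.] [-0.78  1.01  2.89] [ 618. -106.  186.] [0.81 1.36 3.02]
1.8 157.6 76.5 1 [649. 206. 145.] [0.51 1.95 2.31] [674. 130. 186.] [-0.71  1.69 -2.68]
1.8 157.6 76.5 -1 [649. 206. 145.] [ 0.51  1.95 -0.83] [674. 130. 186.] [-0.71  1.69  0.46]
1.8 157.6 -103.5 1 [649. 206. 145.] [0.51 1.95 2.31] [ 618. -106.  186.] [ 0.81  1.36 -0.12]
1.8 157.6 -103.5 -1 [649. 206. 145.] [ 0.51  1.95 -0.83] [ 618. -106.  186.] [0.81 1.36 3.02]
2.2 -22.4 76.5 1 [425. 298. 145.] [-1.04  0.76  0.16] [674. 130. 186.] [-0.71  1.39 -2.42]
2.2 -22.4 76.5 -1 [425. 298. 145.] [-1.04  0.76 -2.98] [674. 130. 186.] [-0.71  1.39  0.72]
2.2 -22.4 -103.5 1 [425. 298. 145.] [-1.04  0.76  0.16] [ 618. -106.  186.] [ 0.91  1.1  -0.44]
2.2 -22.4 -103.5 -1 [425. 298. 145.] [-1.04  0.76 -2.98] [ 618. -106.  186.] [0.91 1.1  2.7 ]
2.2 157.6 76.5 1 [649. 206. 145.] [0.47 1.59 2.12] [674. 130. 186.] [-0.71  1.39 -2.42]
2.2 157.6 76.5 -1 [649. 206. 145.] [ 0.47  1.59 -1.02] [674. 130. 186.] [-0.71  1.39  0.72]
2.2 157.6 -103.5 1 [649. 206. 145.] [0.47 1.59 2.12] [ 618. -106.  186.] [ 0.91  1.1  -0.44]
2.2 157.6 -103.5 -1 [649. 206. 145.] [ 0.47  1.59 -1.02] [ 618. -106.  186.] [0.91 1.1  2.7 ]
[-2.22044605e-16  1.14159265e+00 -1.70738961e+00]
[0.         1.14159265 1.43420305]
```

```bash
cat >> k.py <<'E'
from scipy.spatial.transform import Slerp
r=np.radians
def cur():
    s=state();return np.array(s["eef_pos"]),R.from_euler('xyz',s["tcp_rot"]).as_matrix()
def step(a,b):
    d=a[1].T@(b[0]-a[0])/150; w=R.from_matrix(a[1].T@b[1]).as_rotvec()/(2*np.pi)
    return [round(float(x),3) for x in np.r_[d,w]]
def plan(wps,a=None):
    a=a or cur()
    for b in wps:
        b=(np.array(b[0],float),b[1]);v=step(a,b);q=wrist(b[1],np.arctan2(b[0][1],b[0][0]),2.)
        print(v,b[0].round(),q.round(2));
        a=(a[0]+a[1]@np.array(v[:3])*150,a[1]@R.from_rotvec(np.array(v[3:])*2*np.pi).as_matrix())
def lerp(a,b,n):
    S=Slerp([0,1],R.from_matrix([a[1],b[1]]))
    return [(a[0]+(b[0]-a[0])*t,S(t).as_matrix()) for t in np.arange(1,n+1)/n]
PICK=frame(r(157.6),r(45),-1); PLACE=frame(r(76.5),r(-45),-1); LAMP=frame(r(-13.5),0,-1)
u=np.array([np.cos(r(157.6)),np.sin(r(157.6)),0])
def tcp(g,F): return np.array(g,float)-171*F[:,2]
GP=np.array([537,252.4,23])-15*u
E
python3 - <<'E'
from k import *
a=cur();dn=(np.array([620,190,405.]),frame(r(157.6),0,-1))
W=lerp(a,dn,6)
W+=[(tcp(GP,PICK)-110*PICK[:,2],PICK)]
plan(W)
E
```

```text
[0.714, -0.601, -0.0, -0.0, -0.0, -0.062] [ 319. -442.  404.] [ 0.    1.14 -0.19]
[0.889, -0.284, -0.0, -0.0, -0.0, -0.061] [ 380. -316.  404.] [ 0.    1.14 -0.33]
[0.931, 0.069, -0.001, 0.0, -0.0, -0.062] [ 440. -189.  405.] [ 0.    1.14 -0.43]
[0.835, 0.417, 0.0, 0.0, -0.0, -0.061] [500. -63. 405.] [ 0.    1.14 -0.53]
[0.618, 0.699, -0.0, 0.0, -0.0, -0.062] [560.  64. 405.] [ 0.    1.14 -0.68]
[0.307, 0.882, -0.0, 0.0, -0.0, -0.062] [620. 190. 405.] [ 0.    1.14 -0.88]
[-0.756, 0.171, 1.221, -0.0, 0.125, 0.0] [735. 171. 222.] [ 0.44  1.8  -1.  ]
```

>>> arm_command --rows '[[[0.714,-0.601,0,0,0,-0.062,1],[0.714,-0.601,0,0,0,-0.062,1],[0.714,-0.601,0,0,0,-0.062,1],[0.714,-0.601,0,0,0,-0.062,1],[0.714,-0.601,0,0,0,-0.062,1],[0.714,-0.601,0,0,0,-0.062,1]]]'

```text
t: 0.6
eef_pos: [319.7, -442.2, 405.0]
tcp_rot: [3.141, 0.0, 0.817]
ft_force: [-0.1, -0.2, 1.0]
opening: 1.001
grip_force: 0.0
```

>>> arm_command --rows '[[[0.889,-0.284,0,0,0,-0.061,1],[0.889,-0.284,0,0,0,-0.061,1],[0.889,-0.284,0,0,0,-0.061,1],[0.889,-0.284,0,0,0,-0.061,1],[0.889,-0.284,0,0,0,-0.061,1],[0.889,-0.284,0,0,0,-0.061,1]]]'

```text
t: 1.1
eef_pos: [379.7, -316.7, 404.8]
tcp_rot: [3.141, 0.001, 1.199]
ft_force: [0.2, 0.2, -0.3]
opening: 0.999
grip_force: 0.0
```

>>> arm_command --rows '[[[0.931,0.069,0,0,0,-0.062,1],[0.931,0.069,0,0,0,-0.062,1],[0.931,0.069,0,0,0,-0.062,1],[0.931,0.069,0,0,0,-0.062,1],[0.931,0.069,0,0,0,-0.062,1],[0.931,0.069,0,0,0,-0.062,1]]]'

```text
t: 1.6
eef_pos: [440.0, -190.6, 404.6]
tcp_rot: [3.142, 0.001, 1.589]
ft_force: [-0.1, 1.3, -0.5]
opening: 1.0
grip_force: 0.0
```

>>> arm_command --rows '[[[0.835,0.417,0,0,0,-0.061,1],[0.835,0.417,0,0,0,-0.061,1],[0.835,0.417,0,0,0,-0.061,1],[0.835,0.417,0,0,0,-0.061,1],[0.835,0.417,0,0,0,-0.061,1],[0.835,0.417,0,0,0,-0.061,1]]]'

```text
t: 2.1
eef_pos: [500.0, -64.4, 404.4]
tcp_rot: [-3.141, 0.0, 1.971]
ft_force: [-0.7, -0.4, -0.7]
opening: 0.997
grip_force: 0.0
```

>>> arm_command --rows '[[[0.618,0.699,0,0,0,-0.062,1],[0.618,0.699,0,0,0,-0.062,1],[0.618,0.699,0,0,0,-0.062,1],[0.618,0.699,0,0,0,-0.062,1],[0.618,0.699,0,0,0,-0.062,1],[0.618,0.699,0,0,0,-0.062,1]]]'

```text
t: 2.6
eef_pos: [560.0, 61.8, 404.3]
tcp_rot: [-3.141, -0.0, 2.36]
ft_force: [0.1, 0.1, -0.2]
opening: 0.995
grip_force: 0.0
```

>>> arm_command --rows '[[[0.307,0.882,0,0,0,-0.062,1],[0.307,0.882,0,0,0,-0.062,1],[0.307,0.882,0,0,0,-0.062,1],[0.307,0.882,0,0,0,-0.062,1],[0.307,0.882,0,0,0,-0.062,1],[0.307,0.882,0,0,0,-0.062,1],[0.307,0.882,0,0,0,-0.062,1]]]'

```text
t: 3.18
eef_pos: [619.9, 187.5, 404.6]
tcp_rot: [-3.141, -0.0, 2.749]
ft_force: [-0.3, 0.4, -0.5]
opening: 1.001
grip_force: 0.0
```

```bash
python3 - <<'E'
from k import *
t=tcp(GP,PICK);z=PICK[:,2]
plan([(t-150*z+[0,0,20],PICK),(t-60*z,PICK),(t,PICK)])
E
```

```text
[-0.937, 0.192, 0.897, 0.0, 0.125, -0.0] [761. 160. 270.] [ 0.42  1.81 -1.02]
[-0.095, -0.001, 0.694, 0.0, -0.0, -0.0] [702. 184. 186.] [ 0.45  1.79 -0.97]
[-0.0, -0.0, 0.4, 0.0, -0.0, -0.0] [663. 201. 144.] [ 0.47  1.78 -0.94]
```

>>> arm_command --rows '[[[-0.937,0.192,0.897,0,0.125,0,1],[-0.937,0.192,0.897,0,0.125,0,1],[-0.937,0.192,0.897,0,0.125,0,1],[-0.937,0.192,0.897,0,0.125,0,1],[-0.937,0.192,0.897,0,0.125,0,1],[-0.937,0.192,0.897,0,0.125,0,1],[-0.937,0.192,0.897,0,0.125,0,1],[-0.937,0.192,0.897,0,0.125,0,1],[-0.937,0.192,0.897,0,0.125,0,1]]]'

```text
t: 3.93
eef_pos: [761.1, 161.3, 270.4]
tcp_rot: [-3.141, -0.784, 2.749]
ft_force: [-0.6, 0.2, -0.1]
opening: 1.001
grip_force: 0.0
```

>>> arm_command --rows '[[[-0.095,-0.001,0.694,0,0,0,1],[-0.095,-0.001,0.694,0,0,0,1],[-0.095,-0.001,0.694,0,0,0,1],[-0.095,-0.001,0.694,0,0,0,1],[-0.095,-0.001,0.694,0,0,0,1],[-0.095,-0.001,0.694,0,0,0,1],[-0.095,-0.001,0.694,0,0,0,1]]]'

```text
t: 4.52
eef_pos: [703.3, 186.6, 188.7]
tcp_rot: [3.139, -0.782, 2.753]
ft_force: [0.0, -0.2, 0.5]
opening: 0.999
grip_force: 0.0
```

```bash
python3 - <<'E'
from k import *
t=tcp(GP,PICK)
plan([(t,PICK)]);print(state()["joints"])
p,d=read_camera("top");q,d=read_camera("scene")
cv2.imwrite("pics/a1.png",np.hstack([cv2.resize(p[150:320,60:280],None,fx=1.8,fy=1.8),cv2.resize(q[150:320,250:450],None,fx=1.8,fy=1.8)])[:,:,::-1])
E
```

```text
[-0.007, -0.017, 0.413, 0.0, 0.001, 0.0] [663. 201. 144.] [ 0.47  1.78 -0.94]
[ 0.12908487  0.95123949  1.29541717  0.35820871  1.60361188 -1.17443901]
```

View pics/a1.png

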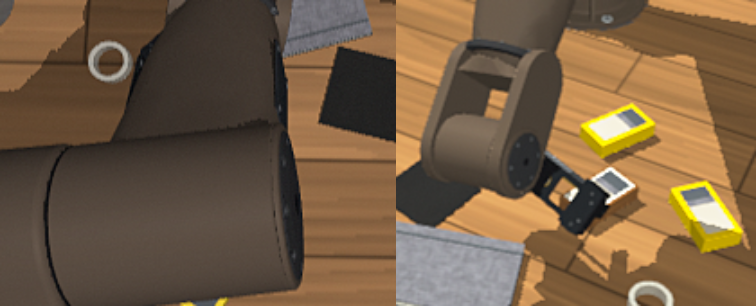

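The right half (scene view) shows the open fingers leading down onto the block at about (605,190) in the crop. The top view is blocked by the forearm. I'll descend and close.

>>> arm_command --rows '[[[-0.002,-0.008,0.2,0,0,0,1],[-0.004,-0.012,0.3,0,0,0,1],[-0.006,-0.015,0.36,0,0,0,1],[-0.007,-0.017,0.39,0,0,0,1],[-0.007,-0.017,0.405,0,0,0,1],[-0.007,-0.017,0.41,0,0,0,1],[-0.007,-0.017,0.41,0,0,0,1]]]'

```text
t: 5.2
eef_pos: [662.3, 200.9, 142.9]
tcp_rot: [3.141, -0.784, 2.753]
ft_force: [0.0, -0.5, 1.1]
opening: 1.0
grip_force: 0.2
```

>>> arm_command --rows '[[[0,0,0,0,0,0,-1],[0,0,0,0,0,0,-1],[0,0,0,0,0,0,-1],[0,0,0,0,0,0,-1],[0,0,0,0,0,0,-1],[0,0,0,0,0,0,-1],[0,0,0,0,0,0,-1],[0,0,0,0,0,0,-1]]]'

```text
t: 5.87
eef_pos: [661.7, 201.2, 142.4]
tcp_rot: [3.141, -0.785, 2.753]
ft_force: [-0.4, -0.1, 4.9]
opening: 0.653
grip_force: 32.0
```

```bash
python3 - <<'E'
from k import *
s=state();print(s["opening"]*95,s["grip_force"],s["ft_force"])
p,Rc_=cur();g=p+171*Rc_[:,2];print("grasp",g,"want",GP)
up=(p+[0,0,100],Rc_)
# place pose: block centre target
hz=g[2]-14; off=15+np.dot(g-GP,-u)
print(hz,off)
v=np.array([np.cos(r(76.5)),np.sin(r(76.5)),0])
PG=np.array([646.5,11.5,0])+hz*v+[0,0,58+off]
print(PG)
high=(tcp(PG,PLACE)+[0,0,100],PLACE)
plan([up]+lerp(up,high,3)+[(tcp(PG,PLACE)+[0,0,15],PLACE)])
E
```

```text
62.032844981979395 32.02307354891673 [-0.38049842 -0.13458814  4.90868759]
grasp [549.887959   247.03478256  21.51025968] want [550.8681905  246.68394435  23.        ]
7.510259683092102 13.960036800575319
[648.2532353   18.80275061  71.9600368 ]
[0.471, 0.0, -0.471, 0.0, 0.0, 0.0] [662. 201. 242.] [ 0.47  1.78 -0.94]
[0.02, -0.121, -0.14, 0.0, -0.068, 0.082] [667. 180. 259.] [ 0.14  1.51 -0.47]
[-0.098, -0.099, -0.122, 0.0, -0.068, 0.082] [672. 158. 276.] [-0.29  1.42  0.07]
[-0.172, -0.028, -0.061, 0.0, -0.068, 0.082] [676. 136. 293.] [-0.7   1.55  0.6 ]
[0.401, -0.0, 0.4, 0.001, 0.0, 0.0] [676. 136. 208.] [-0.7   1.55  0.6 ]
```

>>> arm_command --rows '[[[0.1,0,-0.1,0,0,0,-1],[0.25,0,-0.25,0,0,0,-1],[0.4,0,-0.4,0,0,0,-1],[0.471,0,-0.471,0,0,0,-1],[0.471,0,-0.471,0,0,0,-1],[0.471,0,-0.471,0,0,0,-1]]]'

```text
t: 6.37
eef_pos: [661.6, 201.1, 241.9]
tcp_rot: [3.141, -0.784, 2.753]
ft_force: [-1.0, -0.3, -0.8]
opening: 0.649
grip_force: 30.0
```

>>> arm_command --rows '[[[0.02,-0.121,-0.14,0,-0.068,0.082,-1],[0.02,-0.121,-0.14,0,-0.068,0.082,-1],[0.02,-0.121,-0.14,0,-0.068,0.082,-1],[0.02,-0.121,-0.14,0,-0.068,0.082,-1],[0.02,-0.121,-0.14,0,-0.068,0.082,-1],[0.02,-0.121,-0.14,0,-0.068,0.082,-1],[0.02,-0.121,-0.14,0,-0.068,0.082,-1]]]'

```text
t: 6.95
eef_pos: [666.2, 179.6, 256.8]
tcp_rot: [-2.862, -0.278, 2.232]
ft_force: [0.7, 0.6, -1.1]
opening: 0.649
grip_force: 30.0
```

>>> arm_command --rows '[[[-0.098,-0.099,-0.122,0,-0.068,0.082,-1],[-0.098,-0.099,-0.122,0,-0.068,0.082,-1],[-0.098,-0.099,-0.122,0,-0.068,0.082,-1],[-0.098,-0.099,-0.122,0,-0.068,0.082,-1],[-0.098,-0.099,-0.122,0,-0.068,0.082,-1],[-0.098,-0.099,-0.122,0,-0.068,0.082,-1],[-0.098,-0.099,-0.122,0,-0.068,0.082,-1]]]'

```text
t: 7.53
eef_pos: [671.4, 158.2, 274.0]
tcp_rot: [-2.862, 0.28, 1.86]
ft_force: [0.0, 0.4, -1.9]
opening: 0.652
grip_force: 30.0
```

>>> arm_command --rows '[[[-0.172,-0.028,-0.061,0,-0.068,0.082,-1],[-0.172,-0.028,-0.061,0,-0.068,0.082,-1],[-0.172,-0.028,-0.061,0,-0.068,0.082,-1],[-0.172,-0.028,-0.061,0,-0.068,0.082,-1],[-0.172,-0.028,-0.061,0,-0.068,0.082,-1],[-0.172,-0.028,-0.061,0,-0.068,0.082,-1],[-0.172,-0.028,-0.061,0,-0.068,0.082,-1],[-0.172,-0.028,-0.061,0,-0.068,0.082,-1],[-0.172,-0.028,-0.061,0,-0.068,0.082,-1]]]'

```text
t: 8.28
eef_pos: [676.4, 136.3, 292.0]
tcp_rot: [-3.139, 0.786, 1.342]
ft_force: [0.0, 0.1, -1.5]
opening: 0.652
grip_force: 30.0
```

```bash
cat >> k.py <<'E'
PG=np.array([648.25,18.8,71.96])
E
python3 - <<'E'
from k import *
s=state();print(s["opening"]*95,s["grip_force"],s["ft_force"],s["joints"],cur()[0])
plan([(tcp(PG,PLACE)+[0,0,15],PLACE),(tcp(PG,PLACE)+[0,0,0],PLACE)])
p,d=read_camera("top");q,d2=read_camera("scene");np.savez("b.npz",p=p,d=d,q=q,d2=d2)
cv2.imwrite("pics/b1.png",np.hstack([cv2.resize(p[120:290,180:400],None,fx=1.7,fy=1.7),cv2.resize(q[130:300,180:400],None,fx=1.7,fy=1.7)])[:,:,::-1])
E
```

```text
61.9361418750265 29.984760582447052 [ 0.0046175   0.07482113 -1.49261808] [ 0.18005581  0.75729232  1.43178583 -0.71878844  1.39106317  0.70657509] [676.3865462  136.25971788 291.96516855]
[0.397, 0.002, 0.396, 0.0, 0.0, 0.001] [676. 136. 208.] [-0.7   1.55  0.6 ]
[0.071, -0.001, 0.07, 0.0, 0.0, -0.0] [676. 136. 193.] [-0.7   1.55  0.6 ]
```

View pics/b1.png

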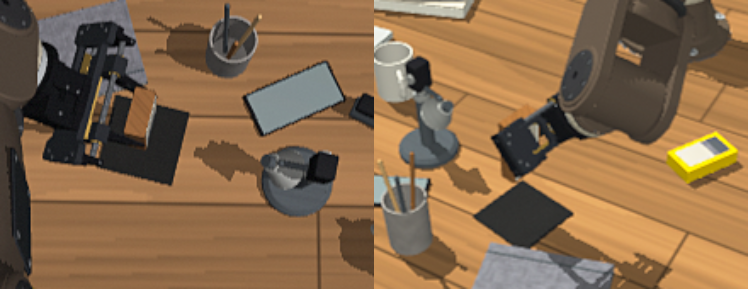

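Left (top view): the block is held upright above the mat, with its wood end at crop (140,115). Right: clear space around the mat. I'll lower it.

>>> arm_command --rows '[[[0.1,0.001,0.1,0,0,0.001,-1],[0.2,0.001,0.2,0,0,0.001,-1],[0.3,0.002,0.3,0,0,0.001,-1],[0.37,0.002,0.37,0,0,0.001,-1],[0.397,0.002,0.396,0,0,0.001,-1],[0.397,0.002,0.396,0,0,0.001,-1],[0.397,0.002,0.396,0,0,0.001,-1]]]'

```text
t: 8.97
eef_pos: [677.0, 136.2, 209.1]
tcp_rot: [3.133, 0.787, 1.328]
ft_force: [0.3, 0.2, -0.6]
opening: 0.651
grip_force: 30.0
```

```bash
python3 - <<'E'
from k import *
plan([(tcp(PG,PLACE)+[0,0,0],PLACE)])
p,d=read_camera("top");c=get_calibration("top");W=cloud(c,d)
m=np.zeros((420,560),bool);m[150:240,210:320]=1
pi=p.astype(int);wood=m&(pi[...,0]-pi[...,2]>50)&(W[...,2]>85);P=W[wood]
print(len(P),P.mean(0),np.percentile(P[:,2],[5,50,95]),cv2.minAreaRect(P[:,:2].astype(np.float32)))
A=np.c_[P[:,:2]-P[:,:2].mean(0),np.ones(len(P))];print(np.linalg.lstsq(A,P[:,2],rcond=None)[0])
face=m&(pi.min(2)>110)&(W[...,2]>25)&(W[...,2]<130);Q=W[face];print(len(Q));np.savez("f.npz",Q=Q)
if len(Q)>20:
    U,S,V=np.linalg.svd(Q-Q.mean(0),full_matrices=False);print(S,V[2])
cv2.imwrite("pics/c1.png",cv2.resize(p[140:240,200:320],None,fx=5,fy=5)[:,:,::-1])
E
```

```text
[0.077, -0.004, 0.076, 0.001, 0.0, -0.001] [676. 136. 193.] [-0.7   1.55  0.6 ]
446 [640.59081757  27.50634245 179.10890995] [127.58737916 131.42198065 174.46637552] ((644.5927734375, 15.5203857421875), (174.18605041503906, 311.5567932128906), 69.56501770019531)
[ -3.16535847  -0.43671445 179.10890995]
55
[529.73383872 128.31150124 103.09335103] [-0.15943265 -0.29232242  0.94293628]
```

View pics/c1.png

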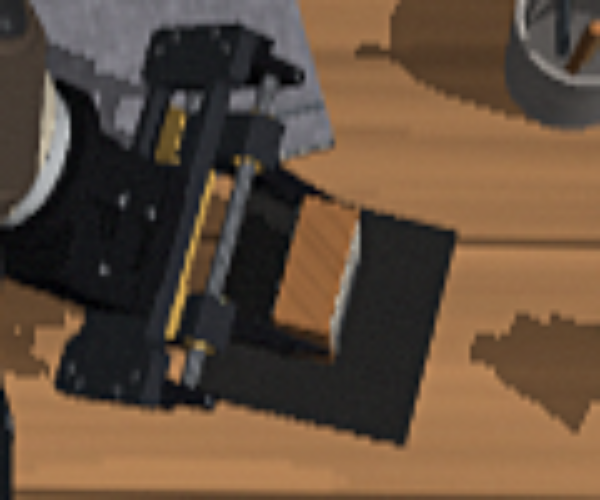

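The zoom shows the block's wood top end at about (317,262), square to the mat, with the white print sliver on its lamp side. I'll map the top end to world coordinates to check position and tilt.

```bash
python3 - <<'E'
from k import *
p,d=read_camera("top");c=get_calibration("top");W=cloud(c,d)
pi=p.astype(int);m=np.zeros((420,560),bool);m[176:210,252:275]=1
w=(m&(pi[...,0]-pi[...,2]>45)&(W[...,2]>100)).astype(np.uint8)
cs,_=cv2.findContours(w,0,1);k=max(cs,key=cv2.contourArea)[:,0]
zs=W[...,2][w>0];print(w.sum(),np.percentile(zs,[5,50,95]))
x=onplane(c,k,129)[:,:2].astype(np.float32);rc=cv2.minAreaRect(x);print(rc)
v=np.array([.233,.972]);g=cur()[0]+171*cur()[1][:,2]
print("grasp",g,"top centre rel grasp along u'",(np.array(rc[0])-g[:2])@v,"expect -7.5; across",(np.array(rc[0])-g[:2])@[.972,-.233])
P=W[w>0];A=np.c_[P[:,:2]-P[:,:2].mean(0),np.ones(len(P))];print("slopes",np.linalg.lstsq(A,P[:,2],rcond=None)[0])
E
```

```text
304 [128.11693507 130.93670324 133.65044806]
((645.7193603515625, 11.736858367919922), (27.83409881591797, 66.49910736083984), 77.65332794189453)
grasp [649.60972349  18.39521579  89.04140877] top centre rel grasp along u' -7.378378023159996 expect -7.5; across -2.230035695064621
slopes [1.95608928e-03 3.90147618e-03 1.30690123e+02]
```

>>> arm_command --rows '[[[0.02,0,0.02,0,0,0,-1],[0.04,0,0.04,0,0,0,-1],[0.055,0,0.055,0,0,0,-1],[0.065,0,0.065,0,0,0,-1],[0.071,0,0.071,0,0,0,-1],[0.071,0,0.071,0,0,0,-1],[0.071,0,0.071,0,0,0,-1]]]'

```text
t: 9.65
eef_pos: [676.9, 136.2, 193.4]
tcp_rot: [3.133, 0.787, 1.329]
ft_force: [-1.2, 0.8, -1.3]
opening: 0.651
grip_force: 30.0
```

Still no contact (about −1.3 N is the block's weight). I'll creep down.

>>> arm_command --rows '[[[0.003,0,0.003,0,0,0,-1],[0.003,0,0.003,0,0,0,-1],[0.003,0,0.003,0,0,0,-1]]]'

```text
t: 9.9
eef_pos: [676.9, 136.2, 192.9]
tcp_rot: [3.133, 0.787, 1.328]
ft_force: [0.2, -0.7, -1.9]
opening: 0.653
grip_force: 30.0
```

>>> arm_command --rows '[[[0.003,0,0.003,0,0,0,-1],[0.003,0,0.003,0,0,0,-1],[0.003,0,0.003,0,0,0,-1]]]'

```text
t: 10.15
eef_pos: [676.9, 136.2, 192.4]
tcp_rot: [3.133, 0.787, 1.328]
ft_force: [0.1, 0.7, 1.6]
opening: 0.651
grip_force: 30.0
```

>>> arm_command --rows '[[[0.003,0,0.003,0,0,0,-1],[0.003,0,0.003,0,0,0,-1],[0.003,0,0.003,0,0,0,-1]]]'

```text
t: 10.4
eef_pos: [676.9, 136.3, 192.3]
tcp_rot: [3.132, 0.788, 1.328]
ft_force: [-0.9, 2.1, 6.6]
opening: 0.649
grip_force: 30.0
```

>>> arm_command --rows '[[[-0.001,0,-0.001,0,0,0,-0.2],[-0.001,0,-0.001,0,0,0,0.4],[-0.001,0,-0.001,0,0,0,0.6],[-0.001,0,-0.001,0,0,0,1],[-0.001,0,-0.001,0,0,0,1],[-0.001,0,-0.001,0,0,0,1],[-0.001,0,-0.001,0,0,0,1]]]'

```text
t: 10.98
eef_pos: [676.9, 136.2, 191.6]
tcp_rot: [3.133, 0.787, 1.329]
ft_force: [0.0, 0.9, 0.5]
opening: 0.975
grip_force: 0.0
```

>>> arm_command --rows '[[[0,0,-0.03,0,0,0,1],[0,0,-0.1,0,0,0,1],[0,0,-0.2,0,0,0,1],[0,0,-0.4,0,0,0,1],[0,0,-0.6,0,0,0,1],[0,0,-0.8,0,0,0,1],[0,0,-0.95,0,0,0,1],[0,0,-0.95,0,0,0,1]]]'

```text
t: 11.65
eef_pos: [700.1, 238.1, 296.9]
tcp_rot: [3.125, 0.783, 1.326]
ft_force: [0.7, 0.2, 0.5]
opening: 1.0
grip_force: 0.0
```

```bash
python3 - <<'E'
from k import *
p,d=read_camera("top");c=get_calibration("top");W=cloud(c,d);q,d2=read_camera("scene")
pi=p.astype(int);m=np.zeros((420,560),bool);m[170:215,240:285]=1
w=(m&(W[...,2]>100)&(W[...,2]<125)).astype(np.uint8)
cs,_=cv2.findContours(w,0,1);k=max(cs,key=cv2.contourArea)[:,0]
P=W[w>0];print(w.sum(),np.median(P[:,2]),cv2.minAreaRect(onplane(c,k,113)[:,:2].astype(np.float32)))
A=np.c_[P[:,:2]-P[:,:2].mean(0),np.ones(len(P))];print("slopes",np.linalg.lstsq(A,P[:,2],rcond=None)[0])
cv2.imwrite("pics/d1.png",np.hstack([cv2.resize(p[120:290,180:400],None,fx=1.7,fy=1.7),cv2.resize(q[130:300,180:400],None,fx=1.7,fy=1.7)])[:,:,::-1])
# foot disc centre: ground-truth check of the lamp axis via dark disc at z 17
m=np.zeros((420,560),bool);m[195:255,325:390]=1
G=W[m&(W[...,2]>186)&(W[...,2]<202)];print("grip",len(G),cv2.minAreaRect(G[:,:2].astype(np.float32)),np.median(G[:,2]))
print(cur(),state()["joints"])
E
```

```text
317 113.37732692167788 ((646.2557373046875, 10.528172492980957), (29.367679595947266, 63.107391357421875), 76.44960021972656)
slopes [2.80660096e-02 6.44189916e-02 1.12967744e+02]
grip 208 ((582.797607421875, -228.18637084960938), (28.592893600463867, 33.73908996582031), 77.8857650756836) 194.24701671968893
(array([699.58540243, 235.24823401, 292.913237  ]), array([[ 0.16915146,  0.97249357, -0.16013758],
       [ 0.68581537, -0.23283017, -0.68952693],
       [-0.70784537,  0.00680967, -0.7063346 ]])) [ 0.30272688  0.82893765  1.26451218 -0.65728636  1.5287654   0.73556015]
```

View pics/d1.png

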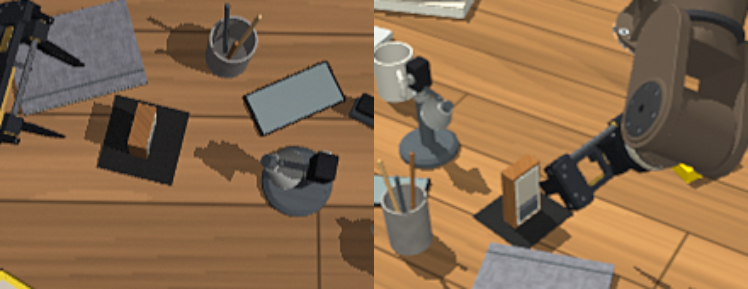

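The block stands on the mat, centred at (646,10.5) against the mat's (646,11.5), at 76.4°, with a print facing the lamp. Next is the lamp.

```bash
python3 - <<'E'
from k import *
L=frame(r(76.8),0,-1); a=cur()
up=(np.array([690.,130,440]),L); ab=(np.array([583,-228,440.]),L)
W=lerp(a,up,2)+lerp(up,ab,3)+[(np.array([583,-228,341.]),L)]
plan(W)
E
```

```text
[-0.593, 0.054, -0.099, 0.0, 0.063, -0.001] [695. 183. 366.] [-0.36  1.35  0.61]
[-0.509, 0.05, -0.321, 0.001, 0.062, -0.0] [690. 130. 440.] [0.   1.14 0.42]
[-0.829, -0.049, 0.001, -0.0, 0.0, -0.0] [654.  11. 440.] [0.   1.14 0.25]
[-0.829, -0.049, 0.001, -0.0, 0.0, -0.0] [ 619. -109.  440.] [0.   1.14 0.06]
[-0.829, -0.05, 0.001, -0.0, 0.0, -0.0] [ 583. -228.  440.] [ 0.    1.14 -0.14]
[0.001, 0.002, 0.66, -0.0, 0.0, -0.0] [ 583. -228.  341.] [ 0.    1.14 -0.14]
```

>>> arm_command --rows '[[[-0.593,0.054,-0.099,0,0.063,-0.001,1],[-0.593,0.054,-0.099,0,0.063,-0.001,1],[-0.593,0.054,-0.099,0,0.063,-0.001,1],[-0.593,0.054,-0.099,0,0.063,-0.001,1],[-0.593,0.054,-0.099,0,0.063,-0.001,1],[-0.593,0.054,-0.099,0,0.063,-0.001,1]]]'

```text
t: 12.25
eef_pos: [694.9, 181.8, 363.9]
tcp_rot: [-3.141, 0.396, 1.34]
ft_force: [-0.3, -0.7, -1.4]
opening: 1.0
grip_force: 0.0
```

>>> arm_command --rows '[[[-0.509,0.05,-0.321,0.001,0.062,0,1],[-0.509,0.05,-0.321,0.001,0.062,0,1],[-0.509,0.05,-0.321,0.001,0.062,0,1],[-0.509,0.05,-0.321,0.001,0.062,0,1],[-0.509,0.05,-0.321,0.001,0.062,0,1],[-0.509,0.05,-0.321,0.001,0.062,0,1],[-0.509,0.05,-0.321,0.001,0.062,0,1]]]'

```text
t: 12.83
eef_pos: [690.4, 130.6, 437.0]
tcp_rot: [-3.134, 0.007, 1.34]
ft_force: [-0.6, 0.2, 0.1]
opening: 1.0
grip_force: 0.0
```

>>> arm_command --rows '[[[-0.829,-0.049,0,0,0,0,1],[-0.829,-0.049,0,0,0,0,1],[-0.829,-0.049,0,0,0,0,1],[-0.829,-0.049,0,0,0,0,1],[-0.829,-0.049,0,0,0,0,1],[-0.829,-0.049,0,0,0,0,1]]]'

```text
t: 13.33
eef_pos: [654.9, 10.8, 438.9]
tcp_rot: [-3.136, 0.003, 1.339]
ft_force: [-0.1, 0.6, -0.3]
opening: 1.001
grip_force: 0.0
```

>>> arm_command --rows '[[[-0.829,-0.049,0,0,0,0,1],[-0.829,-0.049,0,0,0,0,1],[-0.829,-0.049,0,0,0,0,1],[-0.829,-0.049,0,0,0,0,1],[-0.829,-0.049,0,0,0,0,1],[-0.829,-0.049,0,0,0,0,1]]]'

```text
t: 13.83
eef_pos: [619.4, -107.9, 439.6]
tcp_rot: [-3.137, 0.002, 1.34]
ft_force: [-0.4, 0.6, -1.1]
opening: 1.0
grip_force: 0.0
```

>>> arm_command --rows '[[[-0.829,-0.05,0,0,0,0,1],[-0.829,-0.05,0,0,0,0,1],[-0.829,-0.05,0,0,0,0,1],[-0.829,-0.05,0,0,0,0,1],[-0.829,-0.05,0,0,0,0,1],[-0.829,-0.05,0,0,0,0,1],[-0.829,-0.05,0,0,0,0,1]]]'

```text
t: 14.42
eef_pos: [583.7, -226.6, 440.2]
tcp_rot: [-3.138, 0.002, 1.341]
ft_force: [0.2, 0.5, -0.2]
opening: 1.0
grip_force: 0.0
```

```bash
python3 - <<'E'
from k import *
L=frame(r(76.8),0,-1)
p,d=read_camera("top");c=get_calibration("top");q,d2=read_camera("scene");c2=get_calibration("scene")
print(cur()[0],state()["tcp_rot"],state()["joints"])
plan([(np.array([583.3,-228,343.]),L)])
W=cloud(c2,d2);m=np.zeros((420,560),bool);m[155:230,190:235]=1
G=W[m&(W[...,2]>188)&(W[...,2]<197)&(W[...,0]<625)];print(len(G),G.mean(0),cv2.minAreaRect(G[:,:2].astype(np.float32)))
cv2.imwrite("pics/e1.png",np.hstack([cv2.resize(p[150:290,280:430],None,fx=2.6,fy=2.6),cv2.resize(q[90:230,160:300],None,fx=2.6,fy=2.6)])[:,:,::-1])
E
```

```text
[ 583.50161077 -226.85289519  440.25356668] [-3.13787467e+00  1.67609959e-03  1.34094294e+00] [-0.4759218   0.46146223  1.51031444 -0.00274565  1.17301504 -0.24499766]
[-0.007, 0.003, 0.648, -0.001, 0.0, 0.0] [ 583. -228.  343.] [ 0.    1.14 -0.14]
80 [ 586.91072997 -225.27473561  192.67707336] ((585.4817504882812, -225.00845336914062), (30.571956634521484, 34.08769989013672), 78.43603515625)
```

View pics/e1.png

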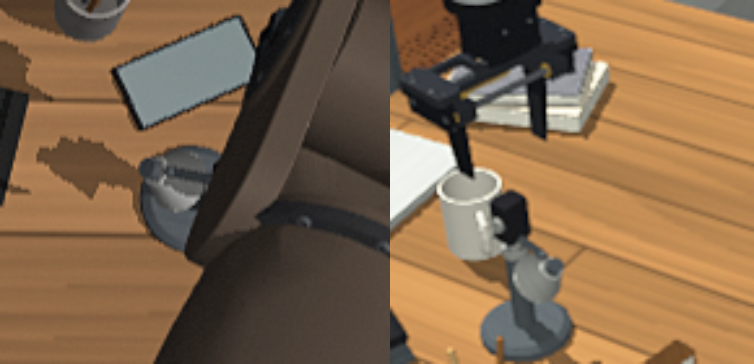

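The right half (scene view) shows the open fingers straddling above the black grip at crop (510,215). Averaging both views puts the grip at about (584,−227). I'll descend.

>>> arm_command --rows '[[[-0.001,0.003,0.15,-0.001,0,0,1],[-0.001,0.003,0.3,-0.001,0,0,1],[-0.001,0.003,0.4,-0.001,0,0,1],[-0.001,0.003,0.45,-0.001,0,0,1],[-0.001,0.003,0.45,-0.001,0,0,1]]]'

```text
t: 14.93
eef_pos: [583.2, -228.1, 371.3]
tcp_rot: [3.141, 0.001, 1.34]
ft_force: [-0.1, -0.1, 0.7]
opening: 0.998
grip_force: 0.0
```

>>> arm_command --rows '[[[0,0,0.06,0,0,0,1],[0,0,0.12,0,0,0,1],[0,0,0.17,0,0,0,1],[0,0,0.2,0,0,0,1],[0,0,0.2,0,0,0,1],[0,0,0.2,0,0,0,1]]]'

```text
t: 15.43
eef_pos: [583.1, -229.0, 342.7]
tcp_rot: [3.139, 0.002, 1.338]
ft_force: [0.2, 0.7, -0.4]
opening: 0.998
grip_force: 0.0
```

>>> arm_command --rows '[[[0,0,0,0,0,0,0],[0,0,0,0,0,0,0],[0,0,0,0,0,0,-0.1],[0,0,0,0,0,0,-0.1],[0,0,0,0,0,0,-0.1],[0,0,0,0,0,0,-0.1],[0,0,0,0,0,0,-0.1]]]'

```text
t: 16.02
eef_pos: [583.0, -229.0, 342.8]
tcp_rot: [3.139, 0.002, 1.339]
ft_force: [0.2, -0.2, 0.3]
opening: 0.568
grip_force: 0.0
```

>>> arm_command --rows '[[[0,0,0,0,0,0,-0.1],[0,0,0,0,0,0,-0.1],[0,0,0,0,0,0,-0.14],[0,0,0,0,0,0,-0.14]]]'

```text
t: 16.35
eef_pos: [583.3, -229.0, 342.8]
tcp_rot: [3.138, 0.002, 1.339]
ft_force: [3.7, -1.6, -1.2]
opening: 0.43
grip_force: 1.9
```

>>> arm_command --rows '[[[0,0,0,0,0,0,-1],[0,0,0,0,0,0,-1],[0,0,0,0,0,0,-1],[0,0,0,0,0,0,-1],[0,0,0,0,0,0,-1]]]'

```text
t: 16.77
eef_pos: [583.4, -229.0, 342.9]
tcp_rot: [3.138, 0.002, 1.339]
ft_force: [5.7, -2.8, -1.9]
opening: 0.362
grip_force: 29.9
```

```bash
python3 -c "
from k import *
s=state();print(s['opening']*95,s['grip_force'],s['ft_force'],s['moment'],cur()[0])"
```

```text
34.37062915117121 29.91199404001236 [ 5.72414912 -2.83624562 -1.85194575] [-0.25672139 -0.79253916  0.43773684] [ 583.36331247 -229.03656666  342.88583166]
```

The opening of 34.4 mm means the button is fully in. I'll pull straight up.

>>> arm_command --rows '[[[0,0,-0.04,0,0,0,-1],[0,0,-0.1,0,0,0,-1],[0,0,-0.16,0,0,0,-1],[0,0,-0.22,0,0,0,-1],[0,0,-0.27,0,0,0,-1],[0,0,-0.27,0,0,0,-1]]]'

```text
t: 17.27
eef_pos: [583.2, -228.9, 384.6]
tcp_rot: [3.137, 0.003, 1.339]
ft_force: [6.3, -2.9, -2.7]
opening: 0.359
grip_force: 29.9
```

>>> arm_command --rows '[[[0,0,-0.05,0,0,0,-1],[0,0,-0.1,0,0,0,-1],[0,0,-0.16,0,0,0,-1],[0,0,-0.22,0,0,0,-1],[0,0,-0.28,0,0,0,-1],[0,0,-0.32,0,0,0,-1],[0,0,-0.34,0,0,0,-1],[0,0,-0.34,0,0,0,-1]]]'

```text
t: 17.93
eef_pos: [583.2, -228.9, 434.7]
tcp_rot: [3.137, 0.003, 1.339]
ft_force: [8.8, -4.0, -3.5]
opening: 0.363
grip_force: 29.9
```

>>> arm_command --rows '[[[0,0,-0.01,0,0,0,-1],[0,0,-0.018,0,0,0,-1],[0,0,-0.018,0,0,0,-1],[0,0,-0.018,0,0,0,-1]]]'

```text
t: 18.27
eef_pos: [583.2, -229.0, 436.7]
tcp_rot: [3.137, 0.002, 1.339]
ft_force: [8.4, -3.1, -2.6]
opening: 0.363
grip_force: 29.9
```

>>> arm_command --rows '[[[0,0,-0.007,0,0,0,-1],[0,0,-0.007,0,0,0,-1],[0,0,-0.007,0,0,0,-1]]]'

```text
t: 18.52
eef_pos: [583.3, -229.0, 437.8]
tcp_rot: [3.137, 0.002, 1.339]
ft_force: [9.1, -4.5, -2.6]
opening: 0.361
grip_force: 29.9
```

>>> arm_command --rows '[[[0,0,-0.007,0,0,0,-1],[0,0,-0.007,0,0,0,-1],[0,0,-0.007,0,0,0,-1]]]'

```text
t: 18.77
eef_pos: [583.4, -229.0, 437.9]
tcp_rot: [3.138, 0.002, 1.339]
ft_force: [10.6, -4.5, -8.0]
opening: 0.365
grip_force: 29.9
```

The arm stopped at 95 mm of travel with the downward force rising, so this is the second stop. One last check before handing in.

```bash
python3 - <<'E'
from k import *
q,d=read_camera("scene")
cv2.imwrite("pics/f1.png",cv2.resize(q[90:310,130:430],None,fx=2.4,fy=2.4)[:,:,::-1]);print(state()["eef_pos"],state()["ft_force"])
E
```

```text
[ 583.36285601 -229.02977603  437.9209711 ] [10.0349803  -4.67267064 -8.38814412]
```

View pics/f1.png

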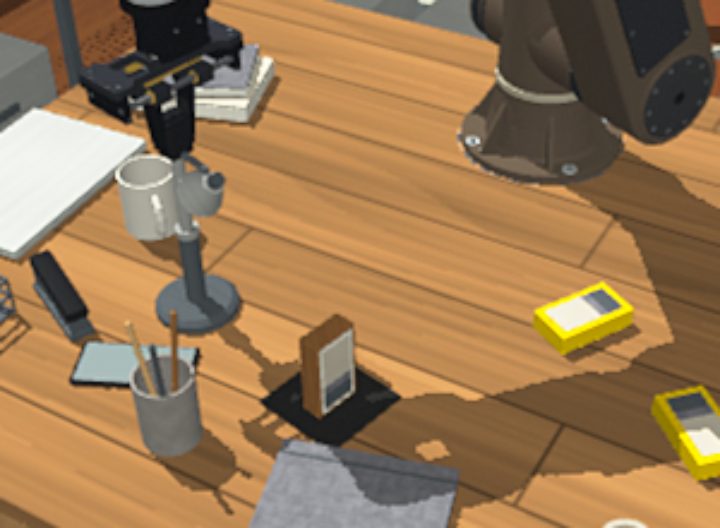

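The lamp is held fully up at (185,150), the block stands on the mat at (328,365), and the bystanders are undisturbed.

```bash
python3 -c "
from cell import *
print(job_done())"
```

```text
the job is handed in; nothing more can be done
None
```

The job is handed in: the block was left standing upright in the middle of the mat, facing the lamp, and the arm holds the lamp at its second stop (95 mm up) with the button squeezed in, at about 19 s of the 56 s allowed.

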